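Shut, latch and switch on the sandwich press

TASK

Set the sandwich press to preheat: push its half-open lid fully shut, then press the latch lever at the front down past its middle so that it snaps over and hooks under the lower lip, and last flip the power lever on the control box over towards the back of the press, so that it snaps to on. Do it all by pushing with the fingertips: pick nothing up, do not raise the lid or force anything, and leave the press and the things around it standing where they are.

Things in the scene. Friction and masses are not known exactly. Their poses are not given: they have to be found in the camera images.
- press: The sandwich press: light grey clam-shell 230 wide, 170 deep, 102 high when shut, about 2.9 kg, loose on rubber feet. Origin: centre of its underside. Its x points to its back (hinge side), y to its left, z up; the latch is at its front, -x. In mm: black lips 110 wide stick out in front to x = -125, the lower at z 34 to 46, the upper (on the lid) at z 64 to 78 when shut.
- lid (a joint): Lid angle, rad: 0 shut, grows as the front rises (starts at 0.30 to 0.50, stop at 0.75). Hinge line along y at press x = 80, z = 58 mm. The lid stays where it is left; 1 to 3 N down on its lip moves it. The latch hooks only with the lid shut: thrown earlier, its claw lands on the lower lip and blocks the lid.
- lip_top (a point): Middle of the upper face of the lid's black lip (face 40 deep, 110 wide), the place to push the lid down; 182 mm in front of the hinge line, 20 above it with the lid shut. Moves with the lid.
- latch (a joint): Latch lever angle, rad, against the lid: 0 open (lever leans up and forward, 33 degrees above level with the lid shut), 2.15 closed (hangs straight down in front of both lips, claw under the lower lip). A spring drives it to the nearer end from its centre at 1.05; 2 to 3 N at the tip takes it past.
- latch_pivot (a point): Pivot pin of the latch lever, along the press's y; press x = -134, z = 72 (mm) with the lid shut. Moves with the lid.
- latch_tip (a point): Outer face of the red thumb tab at the end of the latch lever, 56 mm from the pivot; lever 44 wide, 66 long, 4 thick, tab bent slightly outward.
- power (a joint): Power lever angle, rad: 0 off (leans 0.40 rad towards the front of the press, the side of the white dot), 0.80 on (leans 0.40 rad towards the back, the side of the green dot). A spring drives it to the nearer end from its centre at 0.40; about 2 N at the tip takes it past.
- power_pivot (a point): Pivot of the power lever (press x -55, y -146), level with the top of the black control box, which is 58 high and stands on the right side of the press (press x -85 to 5, y -175 to -113 mm). The lever is a steel bat 37 long, 12 thick at its top; it swings along the press's x.
- power_tip (a point): Middle of the top of the power lever, 34 mm from its pivot.
- jam_jar: Bystander: glass jam jar with white lid, 65 across, 97 high, beside the left of the press. Origin: centre of its underside.
- salt_shaker: Bystander: glass salt shaker, 44 across, 90 high, beside the left of the press. Origin: centre of its underside.
- mug: Bystander: white mug with red dots, 92 across, 107 high, right of the press. Origin: under its middle.
- tumbler: Bystander: clear tumbler, 84 across, 90 high, right of the press. Origin: centre of its underside.
- spice_jar: Bystander: spice jar with green cap, 46 across, 106 high, on the 22 mm thick chopping board at the left. Origin: centre of its underside.

How it is judged:
By the outcome, as a careful person would: the job done as asked, in the order asked, and still so for the second after the job is handed in, with the robot touching nothing.
It also fails if it takes over 48 s, if anything falls off the work surface, if the arm or the gripper's body presses on something with over 40 N, if the wrist force passes 120 N, or if a joint passes its speed limit or range.

ROBOT

A 6-joint arm with a two-finger parallel gripper is mounted at the origin on a cart in front of the work surface, level with it; the furniture and walls round the work are solid. World frame = base frame: x ahead of the robot, y to its left, z up, the work surface at z = 0. Lengths are in m, angles in rad, forces in N, time in s.
With the tool pointing down it reaches from about 0.35 to 0.975 m from the base axis. Payload 4.9 kg.
Tool frame: the origin (TCP) lies midway between the tips of the shut fingers; the grasp point (between the pads) lies 19 mm behind it; x points along the fingers, z is the direction in which the jaws open and shut, and the axes are right-handed (so a half turn about x gives the same grasp; the last joint's range is limited). The gripper opens to 85 mm and grips with 20 to 120 N. Pads are 22 mm wide; open, the fingers measure 114 mm over their backs; the gripper's body (76 mm by 85 mm) begins 54 mm behind the grasp point. The pads swing forward as they close: fully open they stand 13 mm farther back than shut.
Start: joints at [1.108, 0.053, 1.613, -0, 1.476, -0.119], TCP at [0.211, 0.588, 0.231] pointing down, gripper open.
Joint ranges: [-3.01, 3.01], [-1.01, 2.22], [0.06, 2.58], [-1.02, 4.17], [0.09, 2.62], [-3.14, 3.14]. Speed limits (rad/s): [2.57, 2.57, 3.14, 3.14, 3.14, 3.14].

INTERFACE

Orientations are given as a unit quaternion [w, x, y, z].
In Python, from plant import state, cams, workorder, nets gives the robot as it stands.
- The arm moves only by the tool play_rows, never from a script. Its argument "motion" is a list of rows, each a list of 3 entries, a list of its own where there are three numbers: the closure, from -1 (fully open) to 1 (shut), then the shift along the world's x, y, z in m, then the turn about the world's z in rad. A call has 1 to 5 rows; each row is the pose to reach, as a shift and turn from the pose commanded when the call began; what a row does not reach only later rows make up. A row lasts 1/10 s, in which the tool goes at most 50 mm and 8.59 degrees, less where a joint would pass 70% of its speed; a pose out of reach is approached as far as the arm can. A call with a gripper value outside its range is refused whole. The fingers move at their own pace and stop on an object; the grip force is fixed at half the most. Time passes only in rows, so rows that repeat a pose let the fingers close. It gives the time, the measured TCP pose, the force and the opening at its end, in the units of the state.
- state(): the state, without advancing time (a new reading comes with each control period).
- cams.grab_frame(name): name is "scene" or "top"; returns (picture, depth): 384x512x3 uint8, red, green, blue; 384x512 float32, m along the optical axis (not along the pixel's ray), 0 where there is no reading.
- cams.camera_info(name): a dict with "K" (3x3 intrinsics, pixels), "rvec" (rotation vector, rad) and "tvec" (3), from world to camera coordinates, as OpenCV has them. Camera axes: x right, y down, z forward; pixel columns grow to the right and rows downward; lengths in m; the calibration is good to about 2 mm. A picture is of the moment at which its call begins. camera_info takes no time and is no camera call.
- workorder.job_done(): hands the job in, once; it reports no verdict.
Trained networks look in the newest picture that a camera, given by its name, has taken for a name from the list of things; names that differ only in an ending like _2 or _b are one class to them, and where a whole thing is asked for, a point or a joint stands for the part that bears it (a point fixed in the world has none). Each returns a list of dicts, best first, with "score" (0 to 1); they miss things now and then, are a little off and sometimes report something else, mostly with a low value. They report only what shows in the picture. A call takes as long as a camera call.
- nets.recognise(camera, target): "at" ([x, y, z] in m, in world coordinates, good to about 4 mm: the middle of the surface that is visible of it).
- nets.landmark_of(camera, target): "at" ([x, y, z] in m, in world coordinates, good to about 4 mm: a listed point, or the origin of a listed thing).
The state is a dict: "time": time; "joint_pos": joint angles; "joint_vel": joint speeds; "joint_efforts": joint torques, N m; "tool_pos": TCP position; "tool_rot": TCP orientation; "contact_force": force on the tool from outside, world axes, zero at the start; "ft_torque": the same for the moment, N m; "gripper_width": opening from 0.0 (shut) to 1.0 (fully open).
Only numpy, scipy, OpenCV 4.12 (cv2) and the standard library are available. Lean on these libraries where they do the work, as an engineer would, in place of code of your own. Each camera call takes 0.05 s, during which the arm holds its last target.

## Working session

There is one attempt and no reset: what is moved stays moved. The work goes in short steps, Python scripts to look and compute and a tool call to move; the robot and the scene stay as the last step left them, time stands still between calls to the robot, and variables do not carry over. Pictures are saved under pics/ and viewed, and the job is handed in when it is done.

Besides the shell and the picture viewer there is one more tool, called after "Emit:" as name(argument=value, ...) on one line, values as JSON. play_rows: Moves the arm, as the interface text tells. Its arguments: {"type":"object","properties":{"motion":{"type":"array","items":{"type":"array"}}},"required":["motion"]}

```bash
mkdir -p pics; ls
cat > h.py <<'E'
import numpy as np,cv2
from plant import state,cams,workorder,nets
def save(cam,n):
    p,d=cams.grab_frame(cam); cv2.imwrite(f'pics/{n}.png',p[:,:,::-1]); np.save(f'pics/{n}_d.npy',d); return p,d
E
python3 - <<'E'
from h import *
for c in ('scene','top'):
    save(c,c+'0')
    for t in ['press','lip_top','latch_pivot','latch_tip','power_pivot','power_tip','jam_jar','salt_shaker','mug','tumbler','spice_jar']:
        r=nets.landmark_of(c,t)
        print(c,t,[(np.round(q['at'],3).tolist(),round(q['score'],2)) for q in r[:2]])
print(state())
E
```

```text
pics
scene press [([0.614, 0.078, -0.002], 0.92)]
scene lip_top [([0.532, 0.098, 0.16], 0.92)]
scene latch_pivot [([0.507, 0.099, 0.168], 0.42)]
scene latch_tip [([0.486, 0.105, 0.214], 0.6)]
scene power_pivot [([0.522, -0.053, 0.057], 0.81), ([0.502, -0.38, 0.0], 0.23)]
scene power_tip [([0.532, -0.273, -0.0], 0.26)]
scene jam_jar [([0.686, 0.229, -0.001], 0.65), ([0.525, -0.052, 0.057], 0.56)]
scene salt_shaker [([0.6, 0.243, 0.004], 0.58)]
scene mug [([0.532, -0.276, 0.004], 0.56)]
scene tumbler [([0.501, -0.376, 0.002], 0.57)]
scene spice_jar [([0.526, 0.487, 0.022], 0.88)]
top press [([0.609, 0.076, -0.003], 0.82)]
top lip_top [([0.537, 0.094, 0.157], 0.75)]
top latch_pivot [([0.51, 0.103, 0.166], 0.48)]
top latch_tip [([0.484, 0.108, 0.216], 0.75)]
top power_pivot [([0.525, -0.055, 0.059], 0.91), ([0.532, -0.276, -0.001], 0.38)]
top power_tip []
top jam_jar [([0.689, 0.228, 0.004], 0.6)]
top salt_shaker [([0.603, 0.243, -0.004], 0.66)]
top mug [([0.531, -0.277, 0.0], 0.64)]
top tumbler [([0.497, -0.38, 0.0], 0.65)]
top spice_jar [([0.524, 0.489, 0.021], 0.71)]
{'time': 1.2, 'joint_pos': array([ 1.10795619e+00,  5.26947920e-02,  1.61289879e+00, -3.45952190e-05,
        1.47601196e+00, -1.18997593e-01]), 'joint_vel': array([ 0.00139962, -0.0006359 , -0.00181732, -0.00044181, -0.00025251,
       -0.00067286]), 'joint_efforts': array([ 2.66727138e-04, -3.93666637e+01, -3.70468605e+01, -8.72136684e-05,
        5.68190608e-04, -2.41021048e-06]), 'tool_pos': array([0.21068912, 0.58839335, 0.23130753]), 'tool_rot': array([ 0.57816786, -0.40710497,  0.57816433,  0.40707921]), 'contact_force': array([ 0.86953985, -0.28351708, -0.61745931]), 'ft_torque': array([ 0.03626164, -0.0352518 , -0.00295542]), 'gripper_width': 1.0035830356130035}
```

View pics/scene0.png

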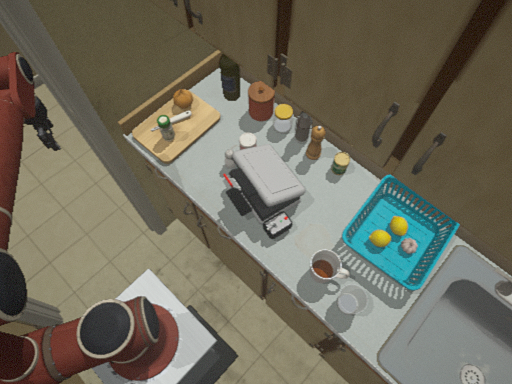

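View pics/top0.png

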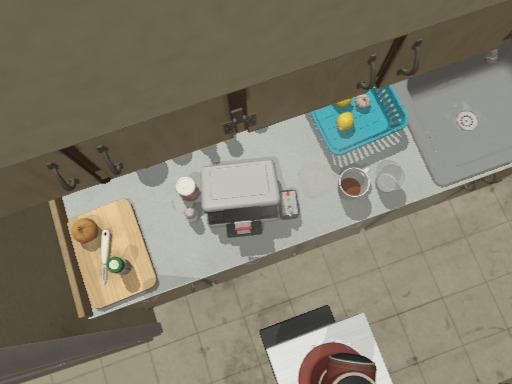

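Run:
```python
from h import *
from scipy.spatial.transform import Rotation as R
# yaw from press->power_pivot (-55,-146)
c=np.array([.6115,.077]);p=np.array([.5235,-.054]);d=p-c
print('yaw pivot',np.arctan2(d[1],d[0])-np.arctan2(-146,-55),np.hypot(*d))
for t in([.5345,.096],[.5085,.101],[.485,.1065]):
    d=c-np.array(t);print(np.arctan2(d[1],d[0]),np.hypot(*d))
s=state();q=s['tool_rot'];print(R.from_quat(q[[1,2,3,0]]).as_matrix().round(3))
for cam in('scene','top'):
    i=cams.camera_info(cam);Rm=cv2.Rodrigues(np.array(i['rvec']))[0];print(cam,(-Rm.T@np.ravel(i['tvec'])).round(3),i['K'])
```

```text
yaw pivot -0.23124648332230313 0.15781318069160136
-0.2419205686844047 0.07930952023559347
-0.22892499651560888 0.10575916035975333
-0.229106980135074 0.1298941877067639
[[ 0.    -0.941  0.337]
 [-0.     0.337  0.941]
 [-1.    -0.    -0.   ]]
scene [ 0.158 -0.32   1.205] [[374.50464266   0.         262.03694521]
 [  0.         374.50464266 188.6203352 ]
 [  0.           0.           1.        ]]
top [0.276 0.135 1.463] [[463.88150132   0.         256.95435428]
 [  0.         463.88150132 193.41067338]
 [  0.           0.           1.        ]]
```

The scene view shows the press half open at about (265,180), with the latch's red tab near (228,182) and the power box at (277,222). The top view agrees, and the press yaw comes out at about -0.23. Next I'll lift, shut the fingers and move above the lip.

Emit:
play_rows(motion=[[1,[0.02,-0.03,0.03],0.05],[1,[0.047,-0.07,0.05],0.114],[1,[0.075,-0.112,0.05],0.114],[1,[0.102,-0.154,0.05],0.114],[1,[0.13,-0.195,0.05],0.114]])

```text
time: 1.7
tool_pos: [0.3401, 0.3936, 0.2818]
tool_rot: [0.554, -0.44, 0.553, 0.44]
contact_force: [0.9, -1.0, 0.1]
gripper_width: 0.146
```

Emit:
play_rows(motion=[[1,[0.027,-0.041,0],0],[1,[0.054,-0.082,0],0],[1,[0.081,-0.123,0],0],[1,[0.108,-0.164,0],0],[1,[0.135,-0.205,0],0]])

```text
time: 2.2
tool_pos: [0.4752, 0.1883, 0.2817]
tool_rot: [0.554, -0.439, 0.554, 0.439]
contact_force: [1.1, 1.9, 0.1]
gripper_width: 0.002
```

Emit:
play_rows(motion=[[1,[0.021,-0.032,0],0],[1,[0.042,-0.064,0],0],[1,[0.063,-0.095,0],0],[1,[0.063,-0.095,0],0],[1,[0.063,-0.095,0],0]])

```text
time: 2.7
tool_pos: [0.5376, 0.0947, 0.2812]
tool_rot: [0.554, -0.439, 0.554, 0.439]
contact_force: [0.1, -0.2, -0.8]
gripper_width: -0.002
```

Emit:
play_rows(motion=[[1,[0,-0.001,-0.04],0],[1,[0,-0.001,-0.07],0],[1,[0,-0.001,-0.1],0],[1,[0,-0.001,-0.11],0],[1,[0,-0.001,-0.11],0]])

```text
time: 3.2
tool_pos: [0.5359, 0.0951, 0.1697]
tool_rot: [0.553, -0.439, 0.555, 0.441]
contact_force: [-0.6, -0.4, -0.1]
gripper_width: 0.005
```

Run:
```python
from h import *
p,d=save('scene','s1');cv2.imwrite('pics/s1c.png',cv2.resize(p[120:260,190:330,::-1],None,fx=4,fy=4,interpolation=2))
```

```text
(no output)
```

View pics/s1c.png

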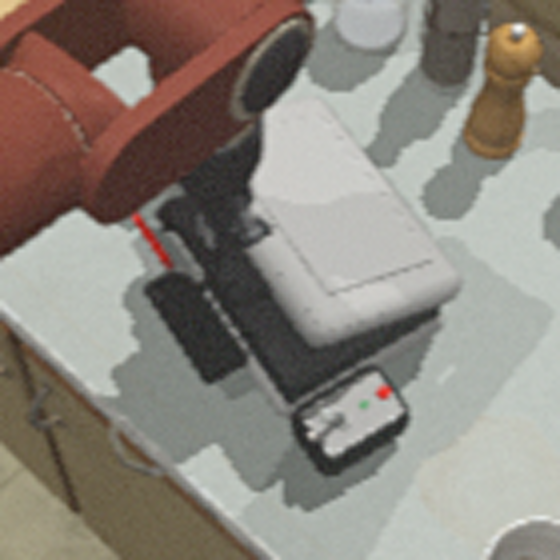

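The fingertips are over the black lip, behind the latch lever. I'll push the lid down along its arc.

Emit:
play_rows(motion=[[1,[0,0,-0.012],0],[1,[-0.004,0.001,-0.022],0],[1,[-0.009,0.002,-0.034],0],[1,[-0.013,0.003,-0.046],0],[1,[-0.016,0.004,-0.056],0]])

```text
time: 3.75
tool_pos: [0.5205, 0.0983, 0.1139]
tool_rot: [0.554, -0.439, 0.554, 0.44]
contact_force: [-0.8, 0.5, 2.1]
gripper_width: -0.001
```

Emit:
play_rows(motion=[[1,[-0.003,0.001,-0.01],0],[1,[-0.005,0.001,-0.018],0],[1,[-0.007,0.002,-0.026],0],[1,[-0.007,0.002,-0.031],0],[1,[-0.007,0.002,-0.031],0]])

```text
time: 4.25
tool_pos: [0.5138, 0.1001, 0.0832]
tool_rot: [0.553, -0.439, 0.555, 0.44]
contact_force: [-1.4, 0.8, 0.5]
gripper_width: 0.002
```

Emit:
play_rows(motion=[[1,[0,0,-0.003],0],[1,[0,0,-0.005],0],[1,[0,0,-0.006],0]])

```text
time: 4.55
tool_pos: [0.5146, 0.1002, 0.0784]
tool_rot: [0.554, -0.439, 0.554, 0.439]
contact_force: [-0.1, -0.2, 0.3]
gripper_width: 0.002
```

Emit:
play_rows(motion=[[1,[0,0,-0.001],0],[1,[0,0,-0.002],0],[1,[0,0,-0.002],0]])

```text
time: 4.85
tool_pos: [0.5147, 0.1002, 0.0779]
tool_rot: [0.554, -0.439, 0.554, 0.439]
contact_force: [-5.0, -0.5, 8.5]
gripper_width: -0.004
```

Emit:
play_rows(motion=[[1,[0,0,-0.001],0],[1,[0,0,-0.002],0],[1,[0,0,-0.002],0]])

```text
time: 5.15
tool_pos: [0.5147, 0.1002, 0.0778]
tool_rot: [0.554, -0.439, 0.554, 0.44]
contact_force: [-11.7, -1.0, 18.9]
gripper_width: -0.004
```

The lid has bottomed out at z≈0.078, with the force rising. I'll lift off and look.

Emit:
play_rows(motion=[[1,[0,0,0.01],0],[1,[0,0,0.05],0],[1,[0,0,0.09],0],[1,[-0.04,0.03,0.11],0],[1,[-0.08,0.06,0.11],0]])

```text
time: 5.65
tool_pos: [0.4395, 0.1584, 0.1889]
tool_rot: [0.557, -0.44, 0.552, 0.437]
contact_force: [-0.3, 1.1, -0.1]
gripper_width: -0.0
```

Run:
```python
from h import *
p,d=save('scene','s2');cv2.imwrite('pics/s2c.png',cv2.resize(p[120:260,190:330,::-1],None,fx=4,fy=4,interpolation=2))
p,d=save('top','t2');
for c in('scene','top'):
  for t in ['press','lip_top','latch_pivot','latch_tip','power_pivot','power_tip']:
    r=nets.landmark_of(c,t)
    print(c,t,[(np.round(q['at'],3).tolist(),round(q['score'],2)) for q in r[:2]])
```

```text
scene press [([0.611, 0.077, 0.0], 0.98)]
scene lip_top [([0.503, 0.099, 0.081], 0.62), ([0.69, 0.226, -0.003], 0.17)]
scene latch_pivot [([0.484, 0.107, 0.072], 0.77)]
scene latch_tip [([0.436, 0.118, 0.104], 0.56)]
scene power_pivot []
scene power_tip []
top press [([0.609, 0.076, -0.001], 0.58)]
top lip_top [([0.511, 0.101, 0.08], 0.57)]
top latch_pivot []
top latch_tip []
top power_pivot [([0.523, -0.053, 0.058], 0.86)]
top power_tip []
```

View pics/s2c.png

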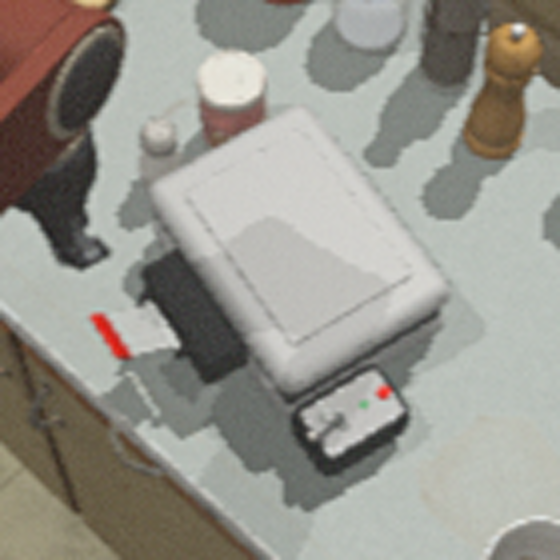

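The image shows the lid shut and the press still in place. The latch's red tab, at (110,335) in the crop, is up and forward, and the fingertips are clear at (90,250). Next is the latch.

Emit:
play_rows(motion=[[1,[-0.002,-0.021,0],0],[1,[-0.002,-0.041,0],0],[1,[-0.002,-0.041,-0.03],0],[1,[-0.002,-0.041,-0.06],0],[1,[-0.002,-0.041,-0.07],0]])

```text
time: 6.85
tool_pos: [0.433, 0.1166, 0.1112]
tool_rot: [0.552, -0.438, 0.556, 0.441]
contact_force: [-3.6, 0.6, 4.2]
gripper_width: -0.001
```

Emit:
play_rows(motion=[[1,[0,0,-0.015],0],[1,[0,0,-0.03],0],[1,[0,0,-0.04],0],[1,[0,0,-0.05],0],[1,[0,0,-0.06],0]])

```text
time: 7.35
tool_pos: [0.436, 0.1171, 0.0543]
tool_rot: [0.554, -0.44, 0.554, 0.439]
contact_force: [-0.2, -0.4, 0.1]
gripper_width: -0.001
```

Emit:
play_rows(motion=[[1,[0,0,-0.005],0],[1,[0,0,-0.008],0]])

```text
time: 7.55
tool_pos: [0.4348, 0.117, 0.0453]
tool_rot: [0.554, -0.439, 0.554, 0.44]
contact_force: [-0.6, -0.4, -0.2]
gripper_width: -0.002
```

Emit:
play_rows(motion=[[1,[-0.03,0.01,0.01],0],[1,[-0.04,0.01,0.05],0],[1,[-0.04,0.01,0.1],0],[1,[-0.04,0.03,0.13],0],[1,[-0.04,0.05,0.13],0]])

```text
time: 8.05
tool_pos: [0.3988, 0.1681, 0.1829]
tool_rot: [0.558, -0.441, 0.55, 0.437]
contact_force: [0.9, -0.1, -0.4]
gripper_width: 0.001
```

Run:
```python
from h import *
p,d=save('scene','s3');cv2.imwrite('pics/s3c.png',cv2.resize(p[120:260,190:330,::-1],None,fx=4,fy=4,interpolation=2))
p,d=save('top','t3');
for c in('scene','top'):
  for t in ['press','lip_top','latch_pivot','latch_tip','power_pivot','power_tip']:
    r=nets.landmark_of(c,t)
    print(c,t,[(np.round(q['at'],3).tolist(),round(q['score'],2)) for q in r[:2]])
```

```text
scene press [([0.613, 0.078, -0.0], 0.95)]
scene lip_top [([0.506, 0.103, 0.08], 0.66)]
scene latch_pivot [([0.485, 0.11, 0.079], 0.48)]
scene latch_tip [([0.473, 0.108, 0.017], 0.5)]
scene power_pivot [([0.522, -0.053, 0.06], 0.56)]
scene power_tip [([0.61, 0.078, -0.003], 0.54)]
top press [([0.613, 0.074, -0.002], 0.71)]
top lip_top [([0.509, 0.1, 0.079], 0.96)]
top latch_pivot []
top latch_tip []
top power_pivot [([0.523, -0.056, 0.06], 0.8)]
top power_tip [([0.523, -0.055, 0.06], 0.16)]
```

View pics/s3c.png

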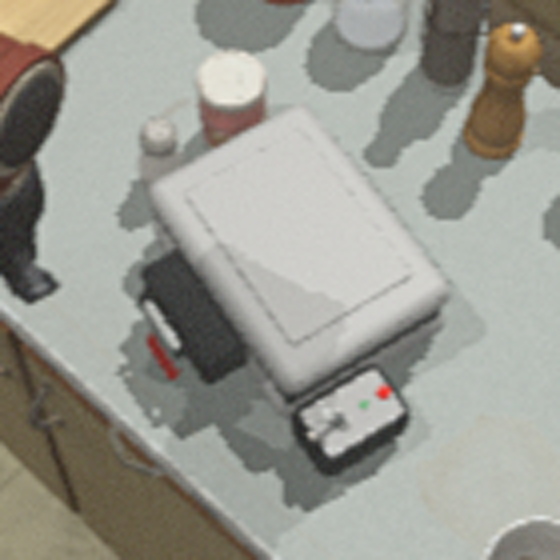

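The latch hangs straight down: the network puts the tip at z≈0.017 and the image shows the red tab at (162,357). Now the power lever.

Emit:
play_rows(motion=[[1,[0.016,-0.044,0],0],[1,[0.032,-0.088,0],0],[1,[0.048,-0.132,0],0],[1,[0.064,-0.175,0],0],[1,[0.079,-0.216,0],0]])

```text
time: 9.25
tool_pos: [0.4748, -0.0511, 0.1764]
tool_rot: [0.554, -0.439, 0.554, 0.439]
contact_force: [0.7, 1.2, 0.8]
gripper_width: -0.004
```

Emit:
play_rows(motion=[[1,[0,0,-0.02],0],[1,[0,0,-0.05],0],[1,[0,0,-0.07],0],[1,[0,0,-0.07],0],[1,[0,0,-0.07],0]])

```text
time: 9.75
tool_pos: [0.4743, -0.049, 0.1064]
tool_rot: [0.554, -0.439, 0.554, 0.44]
contact_force: [0.4, -0.4, 0.7]
gripper_width: 0.001
```

Run:
```python
from h import *
print(state()['tool_pos'],state()['contact_force'])
p,d=save('top','t4');cv2.imwrite('pics/t4c.png',cv2.resize(p[140:260,180:340,::-1],None,fx=4,fy=4,interpolation=2))
p,d=save('scene','s4');cv2.imwrite('pics/s4c.png',cv2.resize(p[140:260,200:340,::-1],None,fx=4,fy=4,interpolation=2))
```

```text
[ 0.47434652 -0.04898698  0.10639111] [ 0.41461832 -0.44644056  0.65799012]
```

View pics/s4c.png

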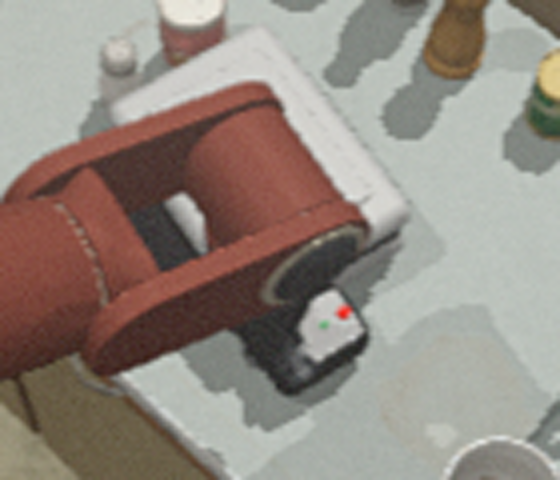

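View pics/t4c.png

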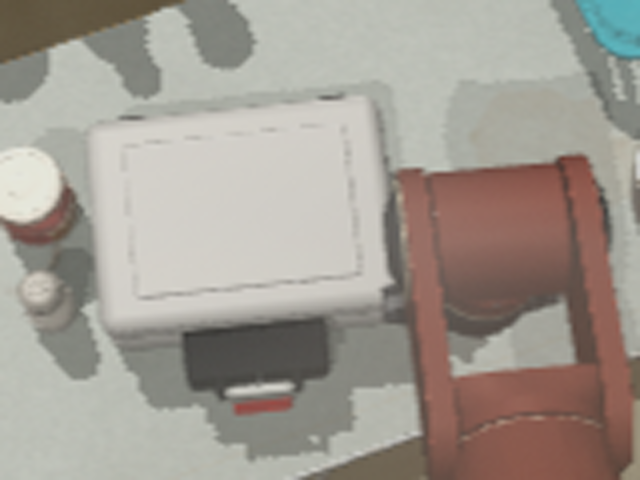

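Emit:
play_rows(motion=[[1,[0,0,-0.015],0],[1,[0,0,-0.028],0],[1,[0,0,-0.028],0],[1,[0.01,-0.002,-0.028],0],[1,[0.015,-0.003,-0.028],0]])

```text
time: 10.35
tool_pos: [0.4909, -0.0524, 0.0792]
tool_rot: [0.554, -0.44, 0.554, 0.439]
contact_force: [0.6, 0.3, 0.3]
gripper_width: -0.005
```

Emit:
play_rows(motion=[[1,[0.003,-0.001,0],0],[1,[0.006,-0.001,0],0],[1,[0.009,-0.002,0],0],[1,[0.012,-0.003,0],0],[1,[0.012,-0.003,0],0]])

```text
time: 10.85
tool_pos: [0.502, -0.0551, 0.0783]
tool_rot: [0.554, -0.44, 0.554, 0.439]
contact_force: [0.0, -0.4, -0.4]
gripper_width: -0.001
```

Emit:
play_rows(motion=[[1,[0.002,0,0],0],[1,[0.004,-0.001,0],0],[1,[0.004,-0.001,0],0]])

```text
time: 11.15
tool_pos: [0.5057, -0.0561, 0.0783]
tool_rot: [0.554, -0.44, 0.554, 0.439]
contact_force: [-0.0, 0.3, -0.1]
gripper_width: -0.0
```

Emit:
play_rows(motion=[[1,[0.002,0,0],0],[1,[0.003,-0.001,0],0],[1,[0.003,-0.001,0],0]])

```text
time: 11.45
tool_pos: [0.5085, -0.0571, 0.0783]
tool_rot: [0.554, -0.439, 0.554, 0.439]
contact_force: [0.5, -1.0, 0.3]
gripper_width: 0.001
```

Run:
```python
from h import *
print(state()['tool_pos'],state()['contact_force'])
p,d=save('scene','s5');cv2.imwrite('pics/s5c.png',cv2.resize(p[170:250,240:320,::-1],None,fx=7,fy=7,interpolation=2))
```

```text
[ 0.5085113  -0.0570946   0.07827852] [ 0.47191689 -0.9541851   0.33982898]
```

View pics/s5c.png

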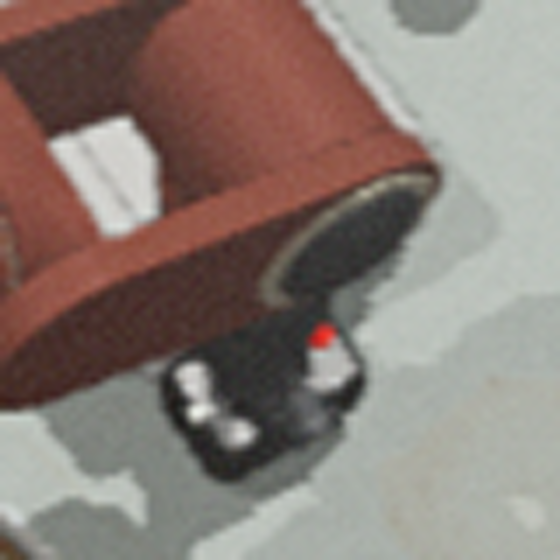

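The gripper hides the lever, so I'll back off and look.

Emit:
play_rows(motion=[[1,[-0.015,0.003,0],0],[1,[-0.035,0.008,0.01],0],[1,[-0.05,0.011,0.05],0],[1,[-0.08,0.02,0.09],0],[1,[-0.12,0.03,0.1],0]])

```text
time: 12.0
tool_pos: [0.3902, -0.0275, 0.1835]
tool_rot: [0.556, -0.442, 0.552, 0.437]
contact_force: [0.5, 0.1, 1.9]
gripper_width: -0.001
```

Emit:
play_rows(motion=[[1,[-0.02,0.045,0],0],[1,[-0.03,0.09,0],0],[1,[-0.03,0.14,0],0],[1,[-0.03,0.18,0],0],[1,[-0.03,0.18,0],0]])

```text
time: 12.5
tool_pos: [0.3574, 0.1568, 0.1785]
tool_rot: [0.553, -0.441, 0.552, 0.442]
contact_force: [1.0, -0.3, -1.0]
gripper_width: -0.0
```

Run:
```python
from h import *
print(state()['tool_pos'],state()['contact_force'])
p,d=save('scene','s6');cv2.imwrite('pics/s6c.png',cv2.resize(p[120:260,200:340,::-1],None,fx=4,fy=4,interpolation=2))
save('top','t6')
for c in('scene','top'):
  for t in ['press','lip_top','latch_tip','power_pivot','power_tip','jam_jar','salt_shaker','mug','tumbler','spice_jar']:
    r=nets.landmark_of(c,t)
    print(c,t,[(np.round(q['at'],3).tolist(),round(q['score'],2)) for q in r[:2]])
```

```text
[0.35741886 0.15677226 0.17845783] [ 0.98035776 -0.28319936 -1.01726146]
scene press [([0.613, 0.078, 0.001], 0.88)]
scene lip_top [([0.508, 0.102, 0.077], 0.58), ([0.482, 0.108, 0.072], 0.29)]
scene latch_tip [([0.474, 0.11, 0.015], 0.51)]
scene power_pivot [([0.525, -0.053, 0.062], 0.58)]
scene power_tip [([0.536, -0.054, 0.089], 0.57)]
scene jam_jar [([0.688, 0.225, -0.001], 0.72)]
scene salt_shaker [([0.601, 0.242, 0.001], 0.71)]
scene mug [([0.533, -0.277, 0.001], 0.8)]
scene tumbler [([0.501, -0.378, 0.001], 0.66)]
scene spice_jar [([0.528, 0.487, 0.024], 0.55), ([0.506, 0.103, 0.078], 0.45)]
top press [([0.611, 0.077, -0.001], 0.85)]
top lip_top [([0.511, 0.101, 0.078], 0.82), ([0.613, 0.073, -0.0], 0.34)]
top latch_tip [([0.471, 0.112, 0.014], 0.55)]
top power_pivot [([0.525, -0.056, 0.062], 0.75), ([0.536, -0.056, 0.088], 0.24)]
top power_tip [([0.531, -0.055, 0.09], 0.49)]
top jam_jar [([0.692, 0.23, 0.003], 0.86)]
top salt_shaker [([0.605, 0.24, -0.005], 0.68), ([0.523, 0.49, 0.022], 0.2)]
top mug [([0.528, -0.274, -0.002], 0.69), ([0.604, 0.239, -0.006], 0.29)]
top tumbler [([0.5, -0.375, -0.001], 0.82)]
top spice_jar [([0.524, 0.491, 0.02], 0.89)]
```

View pics/s6c.png

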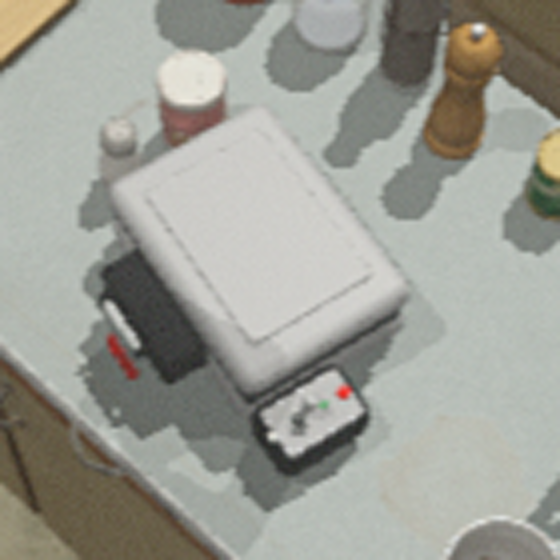

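The lever now leans toward the green dot, at (310,410) in the crop, and both cameras put its tip 6–13 mm behind the pivot. Lid and latch are still shut. I'm handing the job in.

```bash
python3 -c "
from h import *
print(workorder.job_done(), state()['time'])"
```

```text
the job is handed in; nothing more can be done
the job is handed in; nothing more can be done
```

The sandwich press is set to preheat, and I handed the job in at about 13.5 s of the 48 s allowed. All pushing was done with shut fingertips, in the order you asked.

- **Lid:** I pushed it down along its arc until it bottomed out. The lip was at z ≈ 0.078 m, and the push ended at about 22 N.
- **Latch:** I pressed the lever down past its middle and it snapped over. Its tip is now at z ≈ 0.015 m, directly below the pivot, which matches the closed position.
- **Power lever:** I pushed it towards the back. In the last pictures it leans towards the green dot, with its tip at z ≈ 0.089 m. The cameras disagree slightly on how far it sits behind the pivot (about 11 mm and 6 mm, against 13 mm expected), but both put it on the "on" side. The force readings never showed the snap itself, so this rests on the pictures and the networks.

In the final check, the press and all five bystanders were within about 4 mm of where they started, which is the accuracy of the measurements. The arm was clear of everything when I handed the job in. Nothing failed apart from a few low-score or missing network detections along the way, mostly of the power lever and latch.

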